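# Refill dispenser over the crock

### The arm

A 7-joint arm with a two-finger parallel gripper is mounted at the origin on the work surface. World frame = base frame: x ahead of the robot, y to its left, z up, the work surface at z = 0. Lengths are in m, angles in degrees, forces in N, time in s.
With the tool pointing down it reaches from about 0.35 to 0.9 m from the base axis. Payload 19.9 kg.
Tool frame: the origin (TCP) lies midway between the tips of the shut fingers; the grasp point (between the pads) lies grasp_offset behind it (grasp_offset is the distance from the TCP to the grasp point, in m); z points along the fingers, y is the line along which they close (so a half turn about z gives the same grasp; the last joint's range is limited). The gripper opens to 85 mm and grips with 20 to 120 N. Pads are 22 mm wide; open, the fingers measure 114 mm over their backs; the gripper's body (76 mm by 85 mm) begins 54 mm behind the grasp point. The pads swing forward as they close: fully open they stand 13 mm farther back than shut.
Start: joints at [69.643, 23.915, -0.59, 92.452, 0.269, 63.638, -3.037], TCP at [0.193, -0.594, 0.231] pointing down, gripper open.
Joint ranges: [-161.28, 161.28], [-22.2, 115.67], [-73.04, 71.86], [3.21, 147.25], [-68.34, 248.33], [10.77, 114.83], [-161.83, 161.83]. Speed limits (degrees/s): [108.29, 108.29, 136.94, 136.94, 172.46, 172.46, 172.46].

### API

Orientations are given as [roll, pitch, yaw] about the fixed x, y, z axes, in that order (R = Rz(yaw) Ry(pitch) Rx(roll)).
In Python, from workcell import * gives the robot as it stands. Calls block until the motion is done:
- move_pose(position, orientation): joint-space move of the TCP to a pose.
- move_linear(position, frame=None, vel=0.15, until_force=None): straight line of the TCP; frame=None keeps the orientation; vel is the mean speed in m/s. With until_force (N) it stops when the force on the tool has changed by that much, and returns True; else False.
- goto_joints(angles): joint-space move.
- gripper_to(opening, newtons=None): opening from 0.0 (shut) to 1.0 (fully open); newtons is the grip in N (None keeps the last); returns when the fingers have stopped.
- wait(seconds).
- solve_ik(position, orientation): joint angles nearest the present ones, or None.
- grab_frame(name): name is "scene" or "top"; returns a dict with "pixels" (384x512x3 uint8, red, green, blue), "intrinsics" (3x3 intrinsics, pixels), "k1" (the pictures are not rectified: a ray, as slopes to the right and down, at radius r is drawn at 1 + k1 r^2 times it, then the intrinsics apply), "R" (3x3) and "t" (3): a world point X has camera coordinates R X + t. Camera axes: x right, y down, z forward; pixel columns grow to the right and rows downward; lengths in m; the calibration is good to about 2 mm. A picture is of the moment at which its call begins. There is no depth.
A pose or a line that the arm cannot do raises PlanningError and nothing moves.
- job_done(): hands the job in; it is judged then, once.
Readings, each from a call of its own:
- read_t(): time.
- read_q(): joint angles.
- read_qd(): joint speeds.
- read_joint_torque(): joint torques, N m.
- read_position(): TCP position.
- read_orientation(): TCP orientation.
- read_force(): force on the tool from outside, world axes, zero at the start.
- read_wrist_torque(): the same for the moment, N m.
- read_opening(): opening from 0.0 (shut) to 1.0 (fully open).
- read_finger_force(): force on a finger pad.
Only numpy, scipy, OpenCV 4.12 (cv2) and the standard library are available. Lean on these libraries where they do the work, as an engineer would, in place of code of your own. Each camera call takes 0.05 s, during which the arm holds its last target. There are 200 camera calls.

### The job

Take the trolley's black grip block and roll the hanging dispenser off its parking post along the rail to the open crock. Calm its swinging by the way you move the trolley, without touching the dispenser itself or letting it swing wildly, and keep it hanging still and level with the spout over the middle of the crock for a good three seconds; then let go of the trolley, leaving the dispenser hanging still there. Do not disturb the two closed pots under the rail.

Things in the scene. Friction and masses are not known exactly. Their poses are not given: they have to be found in the camera images.
- stand: Fixed rail stand. Origin on the counter right under the rail; its y axis runs along the rail, z up. The aluminium rail (22 mm wide, at x = 0, z 282 to 298 mm) runs from y = -390 to +310 mm; its posts stand behind it at x = +110 mm.
- ledge_edge (a point): Inner edge of the parking post's flat steel ledge (44 mm wide, top 195 mm above the counter), under the rail's +y end. A steel pin under the dispenser's left end rests on it at the start with about 12 mm of overlap: once the trolley has moved some 12 mm the end drops off and the dispenser swings freely.
- trolley (a joint): Position of the trolley along the rail in m: 0 at the start (trolley at y = +180 mm in the stand's frame), growing towards the stand's -y (y = 0.180 - value); travel 0 to 0.46 m, end stops. It slides with about 3.5 N of friction plus 4 N per m/s and stays where it is left. Mass 0.4 kg.
- grip (a point): Grip point in the trolley's black grip block, 328 mm above the counter. The block is upright, 24 mm wide along the rail, 34 mm across it, from z = 308 to 345 mm; below it is the trolley's deck (70 mm along the rail by 50 mm, top at z = 308 mm): fingertips may go at most 18 mm below this point.
- dispenser (a joint): Swing angle in rad of the dispenser about the trolley's pivot pin: 0 level, positive with the stand's +y end (the parked one) up; about 0.32 at the start. Free swing period about 1.3 s (equivalent pendulum length L = 0.42 m, within 8 percent): L * angle'' = -9.81 * angle + trolley''. Nearly frictionless: a swing takes over a minute to fade. It spills beyond 0.6 rad.
- pivot (a point): Centre of the pivot pin on the trolley, along the stand's x axis, 222 mm above the counter, right under the grip point.
- dispenser_body (a point): Hanging dispenser, origin at its pivot, turning with it: a pale wooden cross bar along the rail, hung from the trolley by a short stem, with a white ceramic canister (66 mm diameter, 50 mm tall, wooden lid) 140 mm to each side of the middle and a steel funnel in the middle; 350 mm long overall, about 0.9 kg with all contents (varies), centre of mass about 45 mm below the pivot.
- spout (a point): Lower tip of the funnel, 98 mm below the pivot along the dispenser's own vertical; 124 mm above the counter when plumb.
- mouth (a point): Centre of the mouth of the open white ceramic crock, the only one of the three small pots under the rail that has no lid: 84 mm outer diameter, 60 mm tall, standing fixed on the counter right under the rail; the point is 60 mm above the counter.
- pot_a: Closed squat pot with wooden lid and small knob, 82 mm diameter, 60 mm tall, loose under the rail; origin at its underside's centre. Not to be moved.
- pot_b: Like pot_a, the second closed pot. Not to be moved.
Not all that is in view belongs to the job. Leave any green look-alike of the part that bears mouth alone.

How it is judged (in metres and radians):
On the way, in this order (a step that is already met when the one before it is completed fails the run):
1. the dispenser has been rolled off its parking post (value of joint trolley above 0.04 m), for 0.1 s.
2. the dispenser hangs still and level with its spout over the crock's middle for three seconds (horizontal distance between spout and mouth below 0.02 m and value of joint dispenser between -0.07 and 0.07 rad), for 3 s.
At the end, for the whole second after the job is handed in: The trolley is let go and stands; the dispenser hangs with its spout within 20 mm of the crock's middle (seen from above) and stays within 0.07 rad of level (all of step 2 and velocity of joint trolley between -0.02 and 0.02 m/s); the robot touches nothing.
It fails at once if the dispenser swings beyond 0.6 rad and spills (value of joint dispenser above 0.6 rad or value of joint dispenser below -0.6 rad).
It fails at once if the robot touches the dispenser itself (contact force between any of the arm, the fingers and dispenser above 0.5 N).
It fails at once if a closed pot is moved by more than 20 mm (distance of any of pot_a, pot_b from where it was at the start of the episode above 0.02 m).
It also fails if it takes over 43 s, if anything falls off the work surface, if the arm or the gripper's body presses on something with over 40 N, if the wrist force passes 120 N, or if a joint passes its speed limit or range.

## Working session

There is one attempt and no reset: what is moved stays moved. The work goes in short steps, each a Python script; the robot and the scene stay as the last script left them, time stands still between calls to the robot, and variables do not carry over. Pictures are saved under pics/ and viewed, at most 10 in all, crops included, and the job is handed in when it is done.

```bash
mkdir -p pics; ls; python3 - <<'E'
from workcell import *
import cv2
for n in("scene","top"):
    f=grab_frame(n); cv2.imwrite(f"pics/{n}0.png",cv2.cvtColor(f["pixels"],cv2.COLOR_RGB2BGR))
    print(n,f["intrinsics"],f["k1"],f["R"],f["t"])
print(read_t(),read_orientation())
try: print(grasp_offset)
except Exception as e: print(e)
E
```

```text
pics
scene [[461.6291749    0.         258.91562622]
 [  0.         461.6291749  190.39569128]
 [  0.           0.           1.        ]] -0.05063880894042541 [[-1.29162421e-01  9.91623163e-01  7.56570121e-04]
 [ 6.65158091e-01  8.72049982e-02 -7.41592882e-01]
 [-7.35446656e-01 -9.52826930e-02 -6.70849778e-01]] [-0.04274577 -0.18474388  1.58329606]
top [[394.97445758   0.         259.70188158]
 [  0.         394.97445758 187.60028484]
 [  0.           0.           1.        ]] -0.14090837523911373 [[ 0.01569392 -0.9998481   0.00758098]
 [-0.98649348 -0.01671977 -0.16294499]
 [ 0.163047   -0.00492134 -0.98660603]] [0.11115518 0.53386164 1.05651969]
0.1 [-1.79937693e+02  3.82671448e-03  1.79784260e+01]
0.0187
```

View pics/scene0.png

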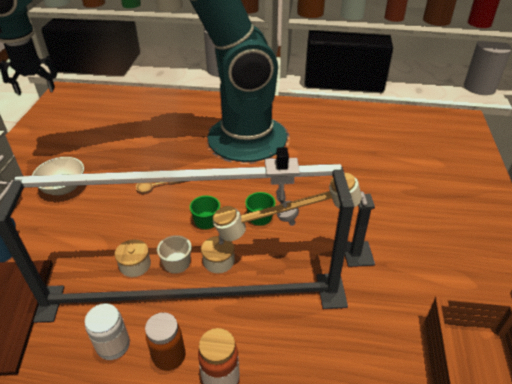

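View pics/top0.png

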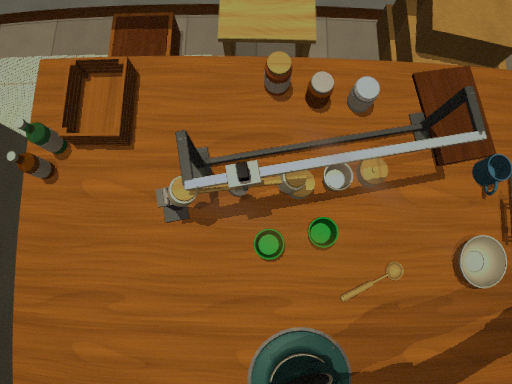

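Candidates for the crock are:
- the open white crock between two lidded pots, at scene (174,253) / top (338,177)
- the green pots, at scene (205,211), (260,207) / top (269,245), (322,232)
- the white bowl, at scene (58,175) / top (483,262)
- the canisters

I choose the lidless white crock. The grip block is the black one at scene (282,157) / top (242,175). Next I'll check both in one close crop.

```bash
cat > h.py <<'E'
import numpy as np, cv2
from workcell import *
def ray(f,uv):
    K=f["intrinsics"]; d=np.array([(uv[0]-K[0,2])/K[0,0],(uv[1]-K[1,2])/K[1,1]])
    r=np.hypot(*d); s=r
    for _ in range(20): s=r/(1+f["k1"]*s*s)
    d=d*(s/r if r>0 else 1)
    R,t=np.array(f["R"]),np.array(f["t"])
    v=R.T@np.array([*d,1.]); return -R.T@t, v/np.linalg.norm(v)
def onz(f,uv,z):
    c,v=ray(f,uv); return c+v*(z-c[2])/v[2]
def tri(f1,u1,f2,u2):
    c1,v1=ray(f1,u1); c2,v2=ray(f2,u2)
    s=np.linalg.lstsq(np.c_[v1,-v2],c2-c1,rcond=None)[0]
    a,b=c1+s[0]*v1,c2+s[1]*v2
    return (a+b)/2,np.linalg.norm(a-b)
def proj(f,X):
    c=np.array(f["R"])@X+f["t"]; d=c[:2]/c[2]; d=d*(1+f["k1"]*d@d); K=f["intrinsics"]
    return np.array([K[0,0]*d[0]+K[0,2],K[1,1]*d[1]+K[1,2]])
E
python3 - <<'E'
from h import *
s,t=grab_frame("scene"),grab_frame("top")
def crop(f,u,v,w=32,k=6):
    return cv2.resize(f["pixels"][v-w:v+w,u-w:u+w],None,fx=k,fy=k,interpolation=cv2.INTER_NEAREST)
im=np.vstack([np.hstack([crop(s,282,157),crop(s,174,253)]),np.hstack([crop(t,242,175),crop(t,338,177)])])[:, :]
im=cv2.resize(im,(600,600),interpolation=cv2.INTER_NEAREST)
cv2.imwrite("pics/crop1.png",im[:,:,::-1])
print(ray(s,(256,192))[0],ray(t,(256,192))[0])
for n,f,(x0,y0,x1,y1) in(("s",s,(270,140,296,175)),("t",t,(228,160,258,190))):
    m=(f["pixels"].max(2)<45).astype(np.uint8)[y0:y1,x0:x1]
    c=max(cv2.findContours(m,0,2)[0],key=cv2.contourArea)+[x0,y0]
    print(n,cv2.boundingRect(c),cv2.minAreaRect(c),cv2.contourArea(c))
E
```

```text
[1.28179253 0.209359   0.92518141] [0.3526442  0.12526383 1.12851611]
s (276, 147, 12, 22) ((281.5, 157.5), (21.0, 11.0), 90.0) 193.5
t (239, 162, 11, 20) ((243.02999877929688, 171.20999145507812), (18.52619743347168, 10.18233871459961), 81.8698959350586) 42.0
```

View pics/crop1.png

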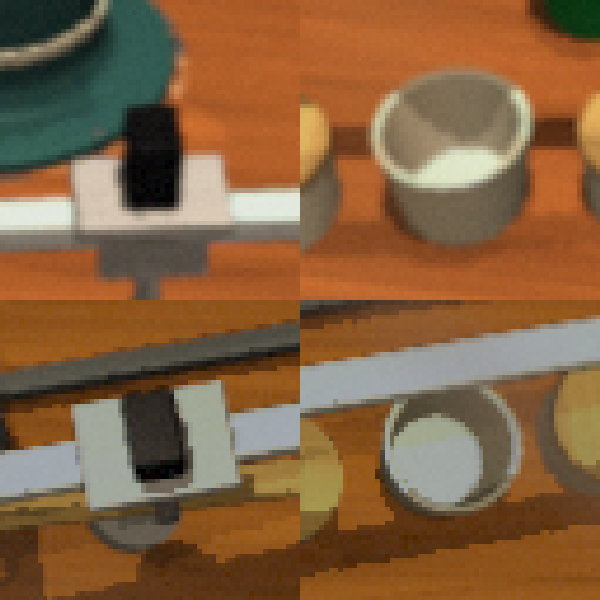

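The crops show the black grip block on the pale deck, at scene about (282,157) and top about (243,171). The crock is open, white and lidless, with its rim centre at scene about (174,248) and top about (338,176). Next I'll triangulate.

```bash
python3 - <<'E'
from h import *
s,t=grab_frame("scene"),grab_frame("top")
k=300/64
S=lambda u,v,o:(o[0]+u/k-.5,o[1]+v/k-.5)
so,to=(250,125),(210,143)
pairs=[((80,155),(240,184)),((222,155),(88,208)),((230,230),(75,107)),((75,236),(222,81))]
P=[]
for a,b in pairs:
    p,e=tri(s,S(*a,so),t,S(*b,to)); P.append(p); print("deck",p.round(4),round(e,4))
print("deck c",np.mean(P,0))
# block top corners: scene far-left,far-right ; top
for a,b in [((126,105),(184,160)),((178,106),(136,166))]:
    print("block",[x if np.isscalar(x) else x.round(4) for x in tri(s,S(*a,so),t,S(*b,to))])
print("rim",tri(s,S(452-300,128,(142,221)),t,S(152,146,(306,145))))
# rail centre line in each view
for n,f,u0,u1,z in(("s",s,40,258,.298),("t",t,262,475,.298)):
    hsv=cv2.cvtColor(f["pixels"],cv2.COLOR_RGB2HSV); m=((hsv[...,1]<60)&(hsv[...,2]>125))
    pts=[]
    g=(lambda u:183-(u-40)*.05) if n=="s" else (lambda u:167-(u-262)*.15)
    for u in range(u0,u1,4):
        c=int(g(u)); r=np.arange(c-14,c+14); v=r[m[r,u]]
        if len(v): pts.append((u,v.min()-.5,v.max()+.5))
    pts=np.array(pts)
    for j in(1,2):
        W=np.array([onz(f,(p[0],p[j]),z) for p in pts])
        l=cv2.fitLine(W[:,:2].astype(np.float32),cv2.DIST_HUBER,0,.001,.001).ravel()
        l=l*np.sign([l[1]]*2+[1,1])
        print(n,j,"dir deg",np.degrees(np.arctan2(-l[0],l[1])),"x at y=0",l[2]-l[3]*l[0]/l[1],len(pts))
E
```

```text
deck [0.5002 0.122  0.3096] 0.0054
deck [0.4887 0.1884 0.3073] 0.002
deck [0.5362 0.1958 0.3024] 0.0014
deck [0.5495 0.1283 0.3026] 0.0001
deck c [0.51867715 0.15862647 0.30549388]
block [array([0.5044, 0.1447, 0.3434]), np.float64(0.0016426858496869513)]
block [array([0.5015, 0.1666, 0.3428]), np.float64(0.004065883318286926)]
rim (array([ 0.56689393, -0.09601618,  0.05710265]), np.float64(0.0024712172827146494))
s 1 dir deg 10.54714888667948 x at y=0 0.5410552738871854 55
s 2 dir deg 10.957348538100042 x at y=0 0.5685258688379436 55
t 1 dir deg 10.89925100804394 x at y=0 0.55893316857694 54
t 2 dir deg 10.84929504769607 x at y=0 0.5380037070343018 54
```

```bash
cat >> h.py <<'E'
yaw=10.8; Y=np.array([-np.sin(np.radians(yaw)),np.cos(np.radians(yaw)),0]); X=np.array([Y[1],-Y[0],0])
G=np.array([.519,.1588,0]); M=np.array([.5675,-.096,0]); D=(G-M)@Y
O=[180,0,yaw]; ZT=.316
def tcp(x,z=ZT): return list(G-Y*x+[0,0,z])
def canister(f,x,side,save=None):
    """angle seen (rad, unbiased only up to a constant) of the canister at side=+1/-1, trolley at x"""
    piv=G-Y*x+[0,0,.222]
    u,v=proj(f,piv+Y*.14*side+[0,0,-.02]).astype(int)
    hsv=cv2.cvtColor(f["pixels"],cv2.COLOR_RGB2HSV)
    m=((hsv[...,1]<95)&(hsv[...,2]>80)).astype(np.uint8)
    k=np.zeros_like(m); k[v-22:v+26,u-26:u+26]=1; m*=k
    n,_,st,ce=cv2.connectedComponentsWithStats(m)
    if n<2: return None
    i=1+np.argmax(st[1:,4]); 
    c,d=ray(f,ce[i]); p=c+d*((piv-c)@X)/(d@X)-piv
    return np.arctan2(p[2]*side,p@Y*side),st[i,4],ce[i]
E
python3 - <<'E'
from h import *
print("D",D)
f=grab_frame("scene"); print(canister(f,0,-1),canister(f,0,1))
hsv=cv2.cvtColor(f["pixels"],cv2.COLOR_RGB2HSV); print(hsv[218:240:3,229],hsv[228,212:248:4])
p=read_position(); print(read_t())
move_linear([p[0],p[1],.5],vel=.3); print(read_t())
move_pose(tcp(0,.48),O); print(read_t(),read_q())
q=solve_ik(tcp(D,ZT),O); print(q)
E
```

```text
D 0.25937478524307755
(np.float64(0.6591999342489814), np.int32(213), array([232.0657277 , 223.42723005])) (np.float64(-0.04911762991163541), np.int32(277), array([356.37545126, 194.44765343]))
[[ 18 154 199]
 [ 18 158 170]
 [ 31  52 197]
 [ 22  68 162]
 [ 21  75 142]
 [ 20  77 136]
 [ 20  74 124]
 [ 20  76 118]] [[ 14 192 109]
 [ 16 123 112]
 [ 27  57 157]
 [ 22  63 159]
 [ 19  73 146]
 [ 20  74 156]
 [ 21  74 166]
 [ 20  74 159]
 [ 19  83 144]]
0.35
1.3917
4.275 [  31.4032245    17.50838802  -67.20067564   79.91757888   16.11982319
   92.99898382 -113.20948192]
[ 53.17729056  26.14575516 -63.10554253  92.15675705  23.83569319
  76.5279069  -92.43181657]
```

```bash
python3 - <<'E'
from h import *
move_linear(tcp(0),vel=.2); print(read_t(),read_force())
gripper_to(0.0,60); print(read_t(),read_opening(),read_finger_force(),read_force(),read_position(),tcp(0))
f=grab_frame("scene"); cv2.imwrite("pics/g.png",cv2.resize(f["pixels"][120:270,180:380],None,fx=3,fy=3)[:,:,::-1])
E
```

```text
5.2417 [ 0.98837547  0.31264392 -0.09856878]
5.8333 0.2697634069691981 59.41621720790863 [-2.32463832 -4.69001934  6.38489287] [0.51916048 0.15834088 0.31638245] [np.float64(0.519), np.float64(0.1588), np.float64(0.316)]
```

View pics/g.png

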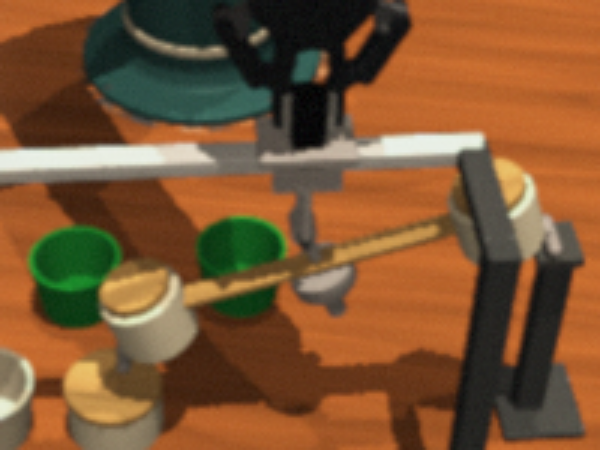

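The block is gripped: the pads are about 23 mm apart on it, at crop (312,115). The dispenser is still parked, and its left canister is visible at crop (150,315). I'll simulate the first move before making it.

```bash
cat > sim.py <<'E'
import numpy as np
def acc(s,prof):
    return {'mj':60*s-180*s**2+120*s**3,'cub':6-12*s,'trap':np.where(s<.25,16/3,np.where(s<.75,0,-16/3))}[prof]
def pos(s,prof):
    if prof=='mj': return 10*s**3-15*s**4+6*s**5
    if prof=='cub': return 3*s*s-2*s**3
    return np.where(s<.25,8/3*s*s,np.where(s<.75,1/6+4/3*(s-.25),1-8/3*(1-s)**2))
def run(th,w,D,tau,L=.42,prof='mj',ledge=False,dt=.001,extra=0):
    mx=abs(th)
    for i in range(int((tau+extra)/dt)):
        s=min((i+.5)*dt/tau,1); a=D/tau**2*acc(s,prof) if s<1 else 0
        w+=dt*(-9.81*th+a)/L; th+=dt*w
        if ledge and D*pos(s,prof)<.012 and th<.32: th,w=.32,max(w,0)
        mx=max(mx,abs(th))
    return th,w,mx
E
python3 - <<'E'
from sim import *
for D in(.12,.26):
  for tau in np.arange(.4,2.6,.15):
    o=[]
    for p in('mj','cub','trap'):
        th,w,mx=run(.32,0,D,tau,prof=p,ledge=True); o+=[round(np.hypot(th,w/4.83),3),round(mx,2)]
    print(D,round(tau,2),o)
E
```

```text
0.12 0.4 [np.float64(0.531), np.float64(0.34), np.float64(0.514), np.float64(0.33), np.float64(0.514), np.float64(0.33)]
0.12 0.55 [np.float64(0.492), 0.32, np.float64(0.464), 0.32, np.float64(0.46), 0.32]
0.12 0.7 [np.float64(0.455), 0.32, np.float64(0.417), np.float64(0.32), np.float64(0.411), np.float64(0.33)]
0.12 0.85 [np.float64(0.416), np.float64(0.39), np.float64(0.369), np.float64(0.36), np.float64(0.363), np.float64(0.36)]
0.12 1.0 [np.float64(0.376), np.float64(0.38), np.float64(0.325), np.float64(0.33), np.float64(0.319), np.float64(0.33)]
0.12 1.15 [np.float64(0.339), np.float64(0.34), np.float64(0.291), 0.32, np.float64(0.287), 0.32]
0.12 1.3 [np.float64(0.308), np.float64(0.33), np.float64(0.271), 0.32, np.float64(0.271), 0.32]
0.12 1.45 [np.float64(0.285), 0.32, np.float64(0.266), 0.32, np.float64(0.27), 0.32]
0.12 1.6 [np.float64(0.271), 0.32, np.float64(0.274), 0.32, np.float64(0.282), 0.32]
0.12 1.75 [np.float64(0.267), 0.32, np.float64(0.287), 0.32, np.float64(0.3), 0.32]
0.12 1.9 [np.float64(0.271), 0.32, np.float64(0.303), 0.32, np.float64(0.318), 0.32]
0.12 2.0
[... 1207 characters left out ...]
 0.32, np.float64(0.207), 0.32]
0.26 1.6 [np.float64(0.173), 0.32, np.float64(0.226), 0.32, np.float64(0.254), 0.32]
0.26 1.75 [np.float64(0.179), 0.32, np.float64(0.271), 0.32, np.float64(0.302), 0.32]
0.26 1.9 [np.float64(0.209), 0.32, np.float64(0.305), 0.32, np.float64(0.337), 0.32]
0.26 2.05 [np.float64(0.244), 0.32, np.float64(0.325), 0.32, np.float64(0.356), 0.32]
0.26 2.2 [np.float64(0.274), 0.32, np.float64(0.329), np.float64(0.32), np.float64(0.358), np.float64(0.34)]
0.26 2.35 [np.float64(0.295), 0.32, np.float64(0.323), np.float64(0.33), np.float64(0.346), np.float64(0.35)]
0.26 2.5 [np.float64(0.307), 0.32, np.float64(0.31), np.float64(0.32), np.float64(0.326), np.float64(0.33)]
```

```bash
cat >> h.py <<'E'
from scipy.optimize import least_squares
def sample(x,side,n,name=None):
    r=[]
    for i in range(n):
        t=read_t(); f=grab_frame("scene"); c=canister(f,x,side)
        r.append((t,c[0],c[1]))
    if name:
        cv2.circle(im:=f["pixels"].copy(),tuple(int(a) for a in c[2]),2,(255,0,0),-1)
        cv2.imwrite(name,im[:,:,::-1])
    return np.array(r)
def fit(r,w=None,c=None):
    t=r[:,0]; f=lambda p:p[0]+p[1]*np.cos((p[3] if w is None else w)*(t-t[-1]))+p[2]*np.sin((p[3] if w is None else w)*(t-t[-1]))-r[:,1]
    s=least_squares(f,[r[:,1].mean(),.1,.1]+([4.83] if w is None else []),loss="soft_l1",f_scale=.02)
    return s.x,np.std(s.fun),t[-1]   # c,theta,thetadot/w at t[-1]
E
python3 - <<'E'
from h import *
t0=read_t(); print(t0,move_linear(tcp(.12),vel=.12/1.5),read_t()-t0,read_position(),tcp(.12))
r=sample(.12,1,36,"pics/s1.png"); np.save("r1.npy",r)
print(r[:,1].round(3),r[:,2]); print(fit(r),np.diff(r[:,0]).mean(),read_t(),read_force())
E
```

```text
5.8833 False 1.6499999999999995 [0.54187467 0.04025206 0.31639957] [np.float64(0.541485757750287), np.float64(0.04092552991255735), np.float64(0.316)]
[-0.176 -0.15  -0.141 -0.146 -0.168 -0.207 -0.255 -0.314 -0.379 -0.442
 -0.49  -0.529 -0.562 -0.585 -0.604 -0.613 -0.61  -0.593 -0.57  -0.539
 -0.503 -0.462 -0.4   -0.338 -0.274 -0.223 -0.183 -0.156 -0.143 -0.147
 -0.171 -0.205 -0.252 -0.308 -0.374 -0.438] [532. 536. 542. 540. 534. 529. 520. 516. 503. 493. 437. 366. 308. 275.
 245. 235. 238. 260. 299. 345. 409. 476. 503. 511. 522. 527. 532. 536.
 538. 537. 530. 533. 523. 515. 503. 499.]
(array([-0.39344002, -0.01831626, -0.23933715,  4.8090693 ]), np.float64(0.014869660790937912), np.float64(9.2833)) 0.050000000000000024 9.3333 [-2.51114783e-04 -8.37890270e-02  6.45221948e+00]
```

View pics/s1.png

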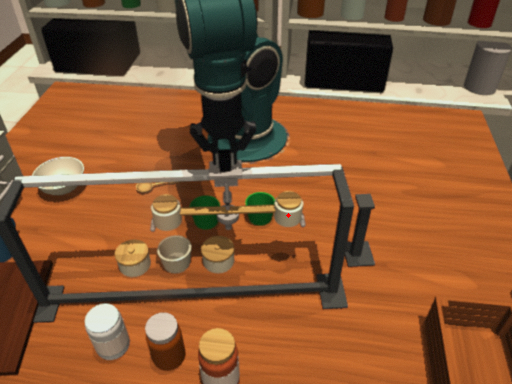

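```bash
sed -i 's/v-22:v+26/v-24:v+38/' h.py; python3 - <<'E'
import re,numpy as np
src=open('h.py').read().replace("from workcell import *","");exec(src)
from sim import run
r=np.load('r1.npy'); g=r[r[:,2]>485]
x,sd,tl=fit(g); print(x,sd,tl)
w=x[3]; L=9.81/w**2; t0=5.8833
tt=lambda t:(x[1]*np.cos(w*(t-tl))+x[2]*np.sin(w*(t-tl)), -x[1]*np.sin(w*(t-tl))+x[2]*np.cos(w*(t-tl)))
te=t0+1.65; print("meas at end",tt(te),np.hypot(x[1],x[2]))
for p in('mj','cub','trap'):
  for tau,lag in((1.5,.15),(1.5,.1),(1.65,0),(1.6,.05)):
    print(p,tau,[round(float(v),3) for v in (lambda a:(a[0],a[1]/w))(run(.32,0,.12,tau,L,p,True,extra=1.65-tau))])
E
```

```text
[-0.42147724 -0.0178244  -0.2785057   4.81825456] 0.0018061667426605339 9.2833
meas at end (np.float64(0.24300773122736882), np.float64(0.13722382855223614)) 0.27907550332984554
mj 1.5 [0.261, 0.099]
mj 1.5 [0.261, 0.099]
mj 1.65 [0.241, 0.12]
mj 1.6 [0.247, 0.114]
cub 1.5 [0.263, -0.05]
cub 1.5 [0.263, -0.05]
cub 1.65 [0.276, -0.032]
cub 1.6 [0.27, -0.04]
trap 1.5 [0.264, -0.07]
trap 1.5 [0.264, -0.07]
trap 1.65 [0.283, -0.05]
trap 1.6 [0.276, -0.058]
```

```bash
cat > plan.py <<'E'
import numpy as np
from sim import run
w=4.818; L=9.81/w**2; lag=.03
def at(a,b,dt): # a=theta, b=thetadot/w
    c,s=np.cos(w*dt),np.sin(w*dt); return a*c+b*s,-a*s+b*c
def best(a,b,t_ref,t_now,D,taus):
    o=[]
    for ts in np.arange(t_now+.02,t_now+1.35,.02):
        th,bb=at(a,b,ts+lag-t_ref)
        for tau in taus:
            e,f,m=run(th,bb*w,D,tau,L,dt=.002); o.append((np.hypot(e,f/w),ts,tau,m))
    return sorted(o)[:3]
E
python3 - <<'E'
from plan import *
for D2 in(.139,.15,.16): print(D2,best(-.0178,-.2785,9.2833,9.3333,D2,np.arange(.4,.95,.05)))
E
```

```text
0.139 [(np.float64(0.0046933944926481575), np.float64(10.573299999999973), np.float64(0.6), np.float64(0.18404152651030162)), (np.float64(0.010303598167163223), np.float64(10.553299999999973), np.float64(0.6499999999999999), np.float64(0.18200123337991075)), (np.float64(0.01154932880913505), np.float64(10.593299999999973), np.float64(0.55), np.float64(0.1870242763691525))]
0.15 [(np.float64(0.0037980505957192993), np.float64(10.493299999999975), np.float64(0.75), np.float64(0.16288951962107812)), (np.float64(0.010007528037743192), np.float64(10.473299999999975), np.float64(0.7999999999999999), np.float64(0.16401436501986172)), (np.float64(0.014062731314586963), np.float64(10.513299999999974), np.float64(0.7), np.float64(0.16262208815441315))]
0.16 [(np.float64(0.008986609399490829), np.float64(10.473299999999975), np.float64(0.7999999999999999), np.float64(0.15803974746036073)), (np.float64(0.009971376747895156), np.float64(10.453299999999976), np.float64(0.8499999999999999), np.float64(0.1596417509330654)), (np.float64(0.016164675391451847), np.float64(10.413299999999976), np.float64(0.8999999999999999), np.float64(0.16451943373944405))]
```

```bash
python3 - <<'E'
from h import *
wait(10.573-read_t()); t0=read_t(); move_linear(tcp(D),vel=.139/.6); print(t0,read_t(),read_position(),tcp(D))
r=sample(D,1,30,"pics/s2.png"); np.save("r2.npy",r)
print(r[:,1].round(3),r[:,2]); print(fit(r,4.818),read_t(),read_force())
E
```

```text
10.575 11.325 [ 0.5683758  -0.09770543  0.31641915] [np.float64(0.5676019882292379), np.float64(-0.09598054470476669), np.float64(0.316)]
[-0.458 -0.461 -0.461 -0.459 -0.452 -0.447 -0.441 -0.432 -0.424 -0.417
 -0.408 -0.402 -0.397 -0.395 -0.392 -0.393 -0.396 -0.397 -0.403 -0.411
 -0.418 -0.425 -0.433 -0.441 -0.446 -0.454 -0.459 -0.46  -0.46  -0.458] [532. 526. 528. 528. 528. 531. 529. 534. 537. 539. 534. 540. 540. 538.
 537. 538. 544. 542. 537. 537. 541. 535. 532. 531. 531. 525. 526. 528.
 525. 523.]
(array([-0.42569313, -0.03192923,  0.01241417]), np.float64(0.001102954946101684), np.float64(12.775)) 12.825 [ 5.80902077 -2.59382469  5.09957676]
```

View pics/s2.png

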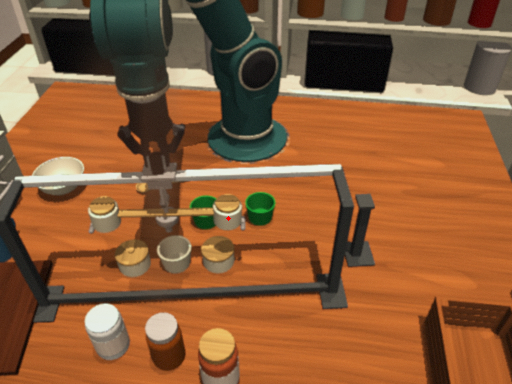

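```bash
python3 - <<'E'
from h import *
s,t=grab_frame("scene"),grab_frame("top")
print("expected spout px",proj(s,M+[0,0,.124]),"funnel/pivot",proj(s,M+[0,0,.222]),"rim",proj(s,M+[0,0,.06]),proj(t,M+[0,0,.06]))
a=s["pixels"][200:275,130:220]; b=t["pixels"][140:215,293:383]
cv2.imwrite("pics/c3.png",np.hstack([cv2.resize(i,None,fx=4.4,fy=4.4,interpolation=cv2.INTER_CUBIC) for i in(a,b)])[:,:,::-1])
print(canister(s,D,1),read_t())
E
```

```text
expected spout px [169.84828984 229.37409634] funnel/pivot [164.16617956 199.25148172] rim [173.22128123 247.14742895] [337.68391379 175.30155139]
(np.float64(-0.451077079837736), np.int32(527), array([228.85199241, 218.21062619])) 12.925
```

View pics/c3.png

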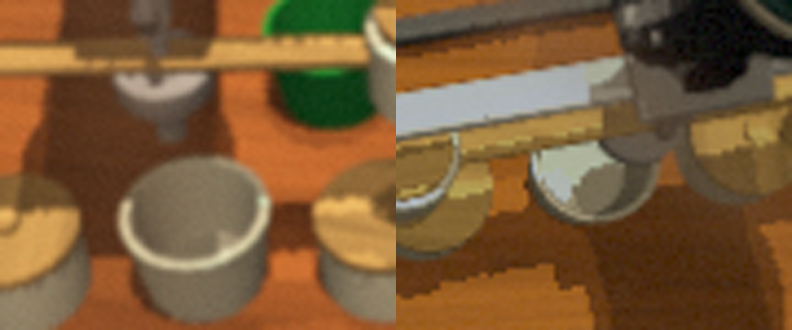

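The spout tip is at scene about (169.5,231), against (169.8,229.4) expected, and the rim centre is at (174,248). The spout is therefore within about 4 mm of the middle, slightly far along the rail. I'll make one small, well-timed move back to trim the position and damp the remaining swing of about 0.034 rad.

```bash
python3 - <<'E'
from h import *
from plan import best
b=best(-.0319,.0124,12.775,read_t(),-.005,[.3]); print(b)
wait(b[0][1]-read_t()); move_linear(tcp(D-.004),vel=.004/.3); p=np.array(read_position()); print(read_t(),"x",(G-p)@Y)
r=sample(D-.004,1,28); np.save("r3.npy",r); print(fit(r,4.818),r[:,1].min(),r[:,1].max(),read_t())
p=np.array(read_position()); print("x",(G-p)@Y,read_force())
E
```

```text
[(np.float64(0.022698055250811793), np.float64(13.164999999999996), 0.3, np.float64(0.030545299438180643)), (np.float64(0.02273551938836636), np.float64(13.184999999999995), 0.3, np.float64(0.03150472506149161)), (np.float64(0.02282757001061355), np.float64(13.144999999999996), 0.3, np.float64(0.02945315426438282))]
13.6167 x 0.2563825758675298
(array([-0.42288168,  0.00074373, -0.02295684]), np.float64(0.0008545202444743752), np.float64(14.9667)) -0.4453278510268209 -0.39933489074714845 15.0167
x 0.25638067042714974 [4.34941078 0.56556572 4.35231759]
```

```bash
python3 - <<'E'
from h import *
wait(3.5); gripper_to(1.0); print(read_t())
p=read_position(); move_linear([p[0],p[1],.48],vel=.15); print(read_t(),read_force())
r=sample(D-.004,1,28,"pics/s4.png"); print(fit(r,4.818),r[:,1].min(),r[:,1].max(),read_t())
f=grab_frame("scene")
cv2.imwrite("pics/c4.png",cv2.resize(f["pixels"][130:280,70:270],None,fx=3,fy=3,interpolation=cv2.INTER_CUBIC)[:,:,::-1])
E
```

```text
19.1417
20.3833 [-0.15628979  0.11423565 -0.1593235 ]
(array([-0.42276884, -0.02151169, -0.00574677]), np.float64(0.0008677157119155826), np.float64(21.7333)) -0.44447962388764645 -0.40059176890899895 21.7833
```

View pics/c4.png

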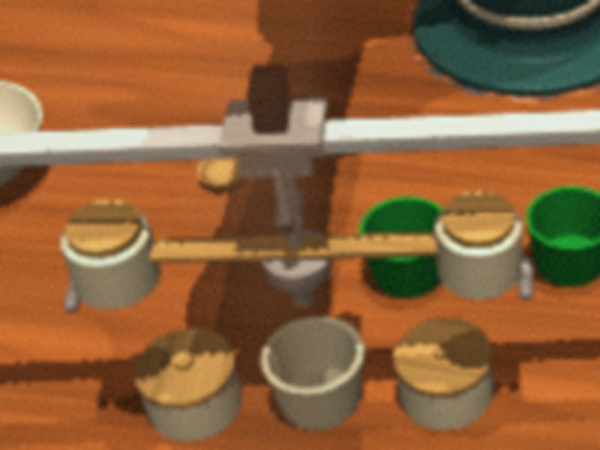

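The trolley is free and the gripper is clear. The spout tip at crop (305,303) is above the crock, whose rim centre is at crop (312,355), and the dispenser is level. I'm handing the job in.

```bash
python3 -c "
from workcell import *
print(job_done())"
```

```text
the job is handed in; nothing more can be done
None
```

I handed the job in at about 21.8 s: the dispenser hangs released over the crock, swinging only about 0.02 rad, with its spout measured within about 3 mm of the middle; no verdict came back.

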